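# Select third gear on the bench lapping machine

### The job

The gear lever of the small bench lapping machine stands somewhere in the left-hand slots of its H-shaped gate. With the fingertips, push the lever across through the middle of the gate to the right-hand side and then forward, away from you, fully home into the third slot (far right, three green dots), without going into the fourth slot (near right, four dots) on the way. Only push the knob, never pinch or grip it; leave the small things standing around alone and take the hand away from the lever at the end.

Things in the scene. Friction and masses are not known exactly. Their poses are not given: they have to be found in the camera images.
- lapping_machine: White bench lapping machine, fixed. Origin on the table surface under the centre of its H gate; x points forward (its far side, away from the robot at yaw 0), y to its left, z up. Gear case under the gate 150 (x) x 130 (y) mm, top at z = 80 mm; aluminium gate frame on it up to z = 90 mm.
- gate (a point): Centre of the H gate, at z = 90 mm. Two slots along x, 20 mm left and right of the centre, joined in the middle by a passage along y. Slots 13 mm wide, passage 15 mm wide with 6 mm rounded corners, for the lever's 9 mm stem. Slot 1 is far left, 2 near left, 3 far right (three green dots), 4 near right.
- platter (a point): Centre of the steel platter's top, 70 mm radius, at x = 0, y = 160, z = 58 mm of the machine. It lies on the lap unit, which joins the gear case on its left (y 65 to 245 mm, x within 85 mm, up to z = 60 mm).
- lever_across (a joint): Sideways lean of the gear lever, rad: -0.26 leaning left (slots 1 and 2) to +0.26 leaning right (slots 3 and 4). The lever pivots on the machine's z axis, 10 mm above the table. Friction holds it where it is left; pushing it at the knob takes 2 to 3 N. It stops at the ends of its range.
- lever_forward (a joint): Fore-and-aft lean of the gear lever about the same pivot, rad: -0.30 near end (slots 2, 4), 0 in the cross passage, +0.30 far end (slots 1, 3). Same friction. The lever can cross only within about 0.04 rad of 0; outside that the gate blocks it.
- knob (a point): Centre of the lever's knob, a square block with a red pad on each side and a red dot on its black top, 34 x 34 mm and 42 mm high, on a 9 mm steel stem. 150 mm from the pivot, so at z = 160 mm with the lever upright; it travels about 44 mm to either end fore and aft and 39 mm to either side, and leans with the lever.
- pad_far: Red pad on the knob's far (+x) side, 29 x 38 mm, 3 mm thick. Origin at the lever's pivot.
- pad_near: Red pad on the knob's near (-x) side, same size. Origin at the lever's pivot.
- pad_left: Red pad on the knob's left (+y) side, same size. Origin at the lever's pivot.
- pad_right: Red pad on the knob's right (-y) side, same size. Origin at the lever's pivot.
- collet: Black collet holder with red and yellow rings, 30 mm across, 34 mm high, standing loose on the machine's platter. Origin under its centre. Leave alone.
- vial_red: Sample vial with red cap, 20 mm across, 54 mm high, standing loose. Origin under its centre. Leave alone.
- vial_green: Sample vial with green cap, 20 mm across, 48 mm high, standing loose. Origin under its centre. Leave alone.
- wax_tin: Round white tin with green lid, 60 mm across, 25 mm high. Origin under its centre. Leave alone.
- loupe: Black stand loupe, 41 mm across, 36 mm high, on the grey mat. Origin under its centre. Leave alone.
- gauge_block: Pale steel calibration block 30 x 35 x 11 mm on the grey mat. Origin under its centre. Leave alone.

How it is judged:
On the way, in this order (a step that is already met when the one before it is completed fails the run):
1. the lever has crossed to the right-hand side (value of joint lever_across above 0.19 rad), for 0.1 s.
2. the lever is forward in the third slot (value of joint lever_across above 0.19 rad and value of joint lever_forward above 0.25 rad), for 0.2 s.
At the end, for the whole second after the job is handed in: The lever is at rest in the third slot: leaning right by more than 0.19 rad and forward by more than 0.25 rad (full travel 0.26 and 0.30) (all of step 2 and velocity of joint lever_forward between -0.05 and 0.05 rad/s); the robot touches nothing.
It fails at once if the knob is pinched: two opposite sides are pressed at once (contact force between each of pad_far, pad_near and the fingers above 1 N or contact force between each of pad_left, pad_right and the fingers above 1 N).
It fails at once if the lever goes into the fourth slot (value of joint lever_across above 0.12 rad and value of joint lever_forward below -0.15 rad).
It fails at once if one of the loose things standing around (collet, vials, tin, loupe, gauge block) is moved or lifted by more than 20 mm (distance of any of collet, vial_red, vial_green, wax_tin, loupe, gauge_block from where it was at the start of the episode above 0.02 m).
It also fails if it takes over 58 s, if anything falls off the work surface, if the arm or the gripper's body presses on something with over 40 N, if the wrist force passes 120 N, or if a joint passes its speed limit or range.

### The arm

A 6-joint arm with a two-finger parallel gripper is mounted at the origin on a cart in front of the work surface, level with it; the furniture and walls round the work are solid. World frame = base frame: x ahead of the robot, y to its left, z up, the work surface at z = 0. Lengths are in m, angles in rad, forces in N, time in s.
With the tool pointing down it reaches from about 0.35 to 0.775 m from the base axis. Payload 7.3 kg.
Tool frame: the origin (TCP) lies at the very end of the fingers, on their centre line; the grasp point (between the pads) lies 19 mm behind it; x points along the fingers, y is the direction in which the jaws open and shut, and the axes are right-handed (so a half turn about x gives the same grasp; the last joint's range is limited). The gripper opens to 92 mm and grips with 3 to 60 N. Pads are 19 mm wide; open, the fingers measure 130 mm over their backs; the gripper's body (75 mm by 190 mm) begins 47 mm behind the grasp point.
Start: joints at [-1.283, 0.342, 1.524, -0, 1.275, -0.146], TCP at [0.221, -0.476, 0.227] pointing down, gripper open.
Joint ranges: [-2.53, 2.53], [-0.77, 2.02], [0.04, 2.7], [-1, 4.14], [0.28, 2.66], [-3.11, 3.11]. Speed limits (rad/s): [2.57, 2.57, 3.14, 3.14, 3.14, 3.14].

### API

Orientations are given as [roll, pitch, yaw] about the fixed x, y, z axes, in that order (R = Rz(yaw) Ry(pitch) Rx(roll)).
In Python, from cell import observe, vision, job gives the robot as it stands.
- The arm moves only by the tool send_rows, never from a script. Its argument "motion" is a list of rows, each an object with "hand": the opening, from -1 (shut) to 1 (fully open), so that 0 is half open; "slide": the shift along the tool's x, y, z in mm, a list of three; "spin": the turn about the tool's x in rad. In form: [{"hand": hand, "slide": [tx, ty, tz], "spin": spin}, ...]. A call has 1 to 8 rows; each row shifts and turns the pose as measured when the row begins, along the tool's axes as they then stand; what a row does not reach is not made up. A row lasts 1/10 s, in which the tool goes at most 50 mm and 8.59 degrees, less where a joint would pass 70% of its speed; a pose out of reach is approached as far as the arm can. A call with a gripper value outside its range is refused whole. The fingers move at their own pace and stop on an object; "grip_force" is the grip in N (left out, the last holds). Time passes only in rows, so rows that do not move let the fingers close. It gives the time, the measured TCP pose, the force and the opening at its end, in the units of the state.
- observe(): the state, without advancing time (a new reading comes with each control period).
- vision.read_camera(name): name is "scene" or "top" or "wrist"; returns a dict with "pixels" (420x560x3 uint8, blue, green, red), "range_z" (420x560 float32, m along the optical axis (not along the pixel's ray), 0 where there is no reading), "fx", "fy", "cx", "cy" (pixels), "world_from_camera" (4x4, takes a point from camera to world coordinates); the wrist camera has in their place "T_tool_cam" (4x4, takes a point from camera to tool coordinates, whose origin is the TCP and whose axes are the tool frame's). Camera axes: x right, y down, z forward; pixel columns grow to the right and rows downward; lengths in m; the calibration is good to about 2 mm. A picture is of the moment at which its call begins: read the wrist's pose just before it.
- job.hand_in(): hands the job in, once; it reports no verdict.
Trained networks look in a picture, given as the dict that the camera call returned (one of the last four; its "shot" number tells which), for a name from the list of things; names that differ only in an ending like _2 or _b are one class to them, and where a whole thing is asked for, a point or a joint stands for the part that bears it (a point fixed in the world has none). Each returns a list of dicts, best first, with "conf" (0 to 1); they miss things now and then, are a little off and sometimes report something else, mostly with a low value. They report only what shows in the picture. A call takes as long as a camera call.
- vision.search_frame(picture, thing): "uv" ([column, row] in pixels, amid what is visible of it).
- vision.cut_out(picture, thing): "mask" (420x560 bool, what is visible of it) and "uv" ([column, row] in pixels, amid what is visible of it).
The state is a dict: "time": time; "qpos": joint angles; "qvel": joint speeds; "joint_efforts": joint torques, N m; "tool_pos": TCP position; "tool_rot": TCP orientation; "contact_force": force on the tool from outside, world axes, zero at the start; "torque": the same for the moment, N m; "opening": finger opening in m.
Only numpy, scipy, OpenCV 4.12 (cv2) and the standard library are available. Lean on these libraries where they do the work, as an engineer would, in place of code of your own. Each camera call takes 0.05 s, during which the arm holds its last target.

## Working session

There is one attempt and no reset: what is moved stays moved. The work goes in short steps, Python scripts to look and compute and a tool call to move; the robot and the scene stay as the last step left them, time stands still between calls to the robot, and variables do not carry over. Pictures are saved under pics/ and viewed, and the job is handed in when it is done.

Besides the shell and the picture viewer there is one more tool, called after "Request:" by a JSON object that holds its "method" and its "body". send_rows: Moves the arm, as the interface text tells. Its arguments: {"type":"object","properties":{"motion":{"type":"array","items":{"type":"object","properties":{"hand":{"type":"number"},"slide":{"type":"array","items":{"type":"number"}},"spin":{"type":"number"}}}},"grip_force":{"type":"number"}},"required":["motion"]}

```bash
mkdir -p pics
cat > h.py <<'E'
import numpy as np, cv2
from cell import observe, vision, job
def pt(p,u,v,r=2):
    d=p["range_z"]; u=int(round(u));v=int(round(v))
    w=d[max(0,v-r):v+r+1,max(0,u-r):u+r+1]; w=w[w>0]
    z=np.median(w); c=np.array([(u-p["cx"])/p["fx"]*z,(v-p["cy"])/p["fy"]*z,z,1])
    return (p["world_from_camera"]@c)[:3]
E
python3 - <<'E'
from h import *
s=observe();print(s)
for n in("scene","top"):
    p=vision.read_camera(n);cv2.imwrite(f"pics/{n}0.png",p["pixels"])
    for t in("knob","lapping_machine","collet","vial_red","vial_green","wax_tin","loupe","gauge_block"):
        try:
            for r in vision.search_frame(p,t)[:1]: print(n,t,r["uv"],r["conf"],pt(p,*r["uv"]).round(3))
        except Exception as e: print(t,e)
E
```

```text
{'time': 0.0, 'qpos': array([-1.28304861e+00,  3.42713220e-01,  1.52499132e+00, -4.13074108e-05,
        1.27541916e+00, -1.46010874e-01]), 'qvel': array([ 5.08698993e-04, -6.95486828e-04,  9.40713535e-06, -1.04901676e-03,
       -7.47600277e-04,  2.13931812e-04]), 'joint_efforts': array([-1.68576635e-04, -4.31240201e+01, -2.44218206e+01,  7.17753125e-02,
        5.59608615e-02, -1.60040913e-04]), 'tool_pos': array([ 0.2205369 , -0.47598804,  0.22605887]), 'tool_rot': array([-1.69101357,  1.56926477,  1.88434973]), 'contact_force': array([-0.33007481, -0.07991981, -0.34672452]), 'torque': array([0.03847785, 0.02036816, 0.01780283]), 'opening': 0.09159032245613463}
scene knob [322.7, 150.3] 0.83 [ 0.498 -0.204  0.166]
scene lapping_machine [319.7, 194.2] 0.84 [ 0.471 -0.135  0.058]
scene collet [310.7, 195.8] 0.43 [ 0.482 -0.094  0.068]
scene vial_red [216.0, 305.1] 0.77 [0.482 0.396 0.041]
scene vial_green [288.0, 283.0] 0.68 [0.385 0.245 0.031]
scene wax_tin [173.7, 292.9] 0.62 [0.599 0.393 0.024]
scene loupe [229.7, 235.5] 0.73 [0.614 0.135 0.022]
scene gauge_block [321.7, 196.3] 0.61 [ 0.462 -0.129  0.057]
top knob [373.6, 238.5] 0.49 [ 0.511 -0.23   0.177]
top lapping_machine [348.0, 246.2] 0.89 [ 0.491 -0.182  0.053]
top collet [322.2, 237.6] 0.51 [ 0.481 -0.099  0.084]
top vial_red [179.3, 184.4] 0.37 [0.505 0.39  0.004]
top wax_tin [186.6, 156.0] 0.75 [0.597 0.396 0.026]
top gauge_block [280.4, 188.4] 0.57 [0.603 0.077 0.013]
```

View pics/scene0.png

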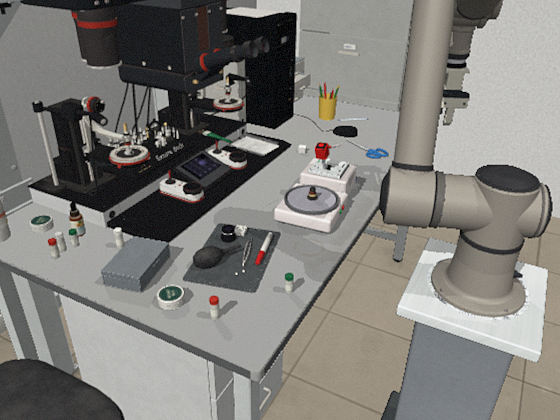

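View pics/top0.png

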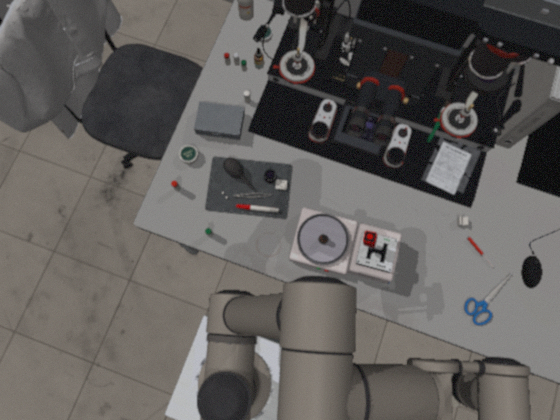

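The scene view shows the machine at about (320,190) with the red knob at (322,150). The top view shows the H gate at about (376,252) and the knob at (371,239), which looks like the far-left slot. I'll zoom in for the geometry.

Run:
```python
from h import *
p=vision.read_camera("top"); im=p["pixels"]
cv2.imwrite("pics/topz.png",cv2.resize(im[190:300,280:420],None,fx=5,fy=5,interpolation=cv2.INTER_CUBIC))
print(p["fx"],p["world_from_camera"].round(3))
s=vision.read_camera("scene")
cv2.imwrite("pics/scz.png",cv2.resize(s["pixels"][130:240,260:400],None,fx=5,fy=5,interpolation=cv2.INTER_CUBIC))
# cloud of machine
for q in(p,s):
    v,u=np.mgrid[:420,:560];z=q["range_z"]
    c=np.stack([(u-q["cx"])/q["fx"]*z,(v-q["cy"])/q["fy"]*z,z,np.ones_like(z)],-1)@q["world_from_camera"].T
    X=c[...,:3]; m=(z>0)&(abs(X[...,0]-.49)<.16)&(abs(X[...,1]+.2)<.25)
    for lo,hi in((.048,.065),(.072,.084),(.086,.094),(.12,.21)):
        k=m&(X[...,2]>lo)&(X[...,2]<hi); P=X[k]
        if len(P)<5: continue
        r=cv2.minAreaRect((P[:,:2]*1000).astype(np.float32))
        print(lo,hi,len(P),np.median(P,0).round(3),r,P.min(0).round(3),P.max(0).round(3))
```

```text
454.5071916501176 [[ 3.460e-01 -9.100e-01  2.290e-01  2.020e-01]
 [-9.380e-01 -3.360e-01  8.400e-02 -4.700e-02]
 [ 1.000e-03 -2.440e-01 -9.700e-01  1.416e+00]
 [ 0.000e+00  0.000e+00  0.000e+00  1.000e+00]]
0.048 0.065 2671 [ 0.479 -0.108  0.058] ((489.81170654296875, -171.5918731689453), (166.8554229736328, 304.2076110839844), 5.324193000793457) [ 0.395 -0.33   0.048] [ 0.573 -0.015  0.065]
0.072 0.084 991 [ 0.487 -0.26   0.08 ] ((494.1138916015625, -210.25204467773438), (150.02635192871094, 234.30361938476562), 4.615630149841309) [ 0.42  -0.332  0.072] [ 0.577 -0.094  0.084]
0.086 0.094 730 [ 0.486 -0.267  0.091] ((495.15130615234375, -209.47836303710938), (133.24868774414062, 222.1864776611328), 7.0463433265686035) [ 0.433 -0.324  0.086] [ 0.565 -0.099  0.094]
0.12 0.21 203 [ 0.505 -0.221  0.174] ((509.5841369628906, -223.24746704101562), (37.93608093261719, 42.26097106933594), 5.188967704772949) [ 0.49  -0.244  0.138] [ 0.529 -0.202  0.186]
0.048 0.065 1591 [ 0.475 -0.102  0.057] ((489.30010986328125, -166.8083953857422), (160.83758544921875, 300.8295593261719), 5.126242637634277) [ 0.398 -0.323  0.048] [ 0.564 -0.012  0.065]
0.072 0.084 538 [ 0.478 -0.215  0.078] ((492.478271484375, -208.38571166992188), (148.98284912109375, 241.72361755371094), 4.526937007904053) [ 0.418 -0.333  0.072] [ 0.574 -0.088  0.084]
0.086 0.094 419 [ 0.487 -0.249  0.089] ((490.7886657714844, -203.81137084960938), (100.16677856445312, 227.76158142089844), 6.173595905303955) [ 0.443 -0.32   0.086] [ 0.549 -0.091  0.094]
0.12 0.21 218 [ 0.504 -0.209  0.16 ] ((506.8976135253906, -217.5108184814453), (37.53553771972656, 41.477054595947266), 6.114582061767578) [ 0.489 -0.24   0.122] [ 0.526 -0.197  0.178]
```

View pics/topz.png

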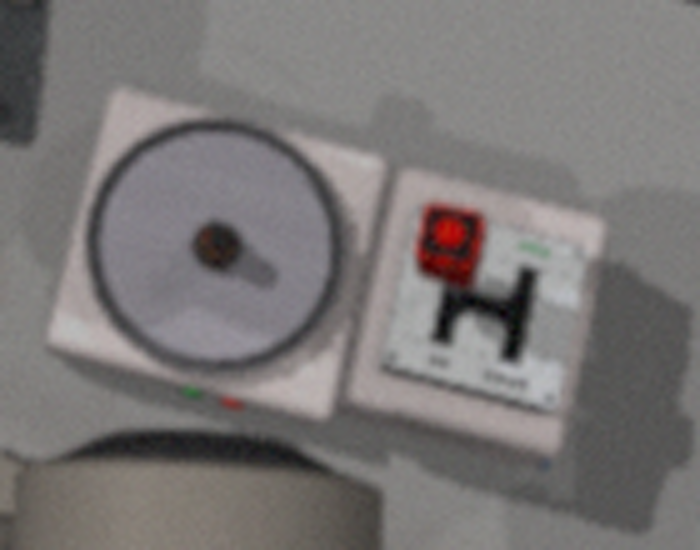

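View pics/scz.png

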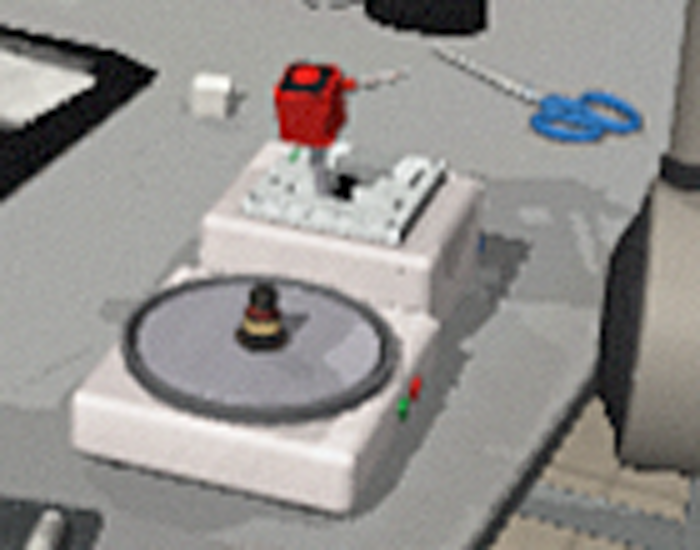

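```bash
cat >> h.py <<'E'
def atz(p,u,v,z):
    M=p["world_from_camera"]; d=M[:3,:3]@np.array([(u-p["cx"])/p["fx"],(v-p["cy"])/p["fy"],1]); o=M[:3,3]
    return o+d*(z-o[2])/d[2]
E
python3 - <<'E'
from h import *
p=vision.read_camera("top")
print("gate",atz(p,377-.4,252.4-.4,.09),"platter",atz(p,323,238.6,.058))
for q in (p,vision.read_camera("scene")):
    v,u=np.mgrid[:420,:560];z=q["range_z"]
    X=(np.stack([(u-q["cx"])/q["fx"]*z,(v-q["cy"])/q["fy"]*z,z,np.ones_like(z)],-1)@q["world_from_camera"].T)[...,:3]
    m=(z>0)&(abs(X[...,0]-.49)<.16)&(abs(X[...,1]+.2)<.25)
    r=cv2.minAreaRect((X[m&(X[...,2]>.045)&(X[...,2]<.1)][:,:2]*1000).astype(np.float32));print(r)
    if q is p:
      k=m&(X[...,2]>.165)
      P=X[k]
      print("knob top",len(P),P.mean(0),P.min(0),P.max(0)); 
      A=np.c_[P[:,:2]-P[:,:2].mean(0),np.ones(len(P))]
      b=q["pixels"].astype(int);k2=k&(b[...,2]>150)&(b[...,1]<80); print(np.argwhere(k2).mean(0),X[k2].mean(0))
      t=k&(X[...,2]>np.percentile(P[:,2],60))
      print("tilt",np.linalg.lstsq(A,P[:,2],rcond=None)[0])
E
```

```text
gate [ 0.49567581 -0.26274891  0.09      ] platter [ 0.4856487  -0.10361338  0.058     ]
((489.55950927734375, -173.46450805664062), (168.6028289794922, 310.3926086425781), 4.835216522216797)
knob top 160 [ 0.50941517 -0.21917869  0.17486561] [ 0.49297292 -0.23874048  0.16524694] [ 0.52851355 -0.20183366  0.18515889]
[235.84615385 369.46153846] [ 0.51272383 -0.2168191   0.17681187]
tilt [ 0.04409938 -0.16623824  0.17486561]
((488.6616516113281, -167.00704956054688), (165.4080810546875, 307.7762145996094), 5.505492687225342)
```

```bash
cat >> h.py <<'E'
from scipy.spatial.transform import Rotation as Ro
G=np.array([.496,-.262,0]); YAW=.083
RM=Ro.from_euler('z',YAW).as_matrix()
def tool():
    s=observe(); R=Ro.from_euler('xyz',s["tool_rot"]).as_matrix(); return s,np.array(s["tool_pos"]),R
def goto(mx,my,z):
    "slide in mm in tool axes to reach machine-frame point"
    s,p,R=tool(); t=G+RM@np.array([mx,my,0])/1000; t[2]=z/1000
    return (R.T@(t-p)*1000).round(1)
def where():
    s,p,R=tool(); m=RM.T@(p-G)*1000
    my=RM.T@R[:,1]; 
    print("t",round(s["time"],2),"machine tcp mm",m.round(1),"tool y in machine",my.round(3),"F(machine)",(RM.T@s["contact_force"]).round(1),"open",round(s["opening"],3))
def knob():
    q=vision.read_camera("top")
    v,u=np.mgrid[:420,:560];z=q["range_z"]
    X=(np.stack([(u-q["cx"])/q["fx"]*z,(v-q["cy"])/q["fy"]*z,z,np.ones_like(z)],-1)@q["world_from_camera"].T)[...,:3]
    b=q["pixels"].astype(int);k=(z>0)&(X[...,2]>.1)&(b[...,2]>90)&(b[...,1]<60)&(np.hypot(X[...,0]-G[0],X[...,1]-G[1])<.1)
    r=vision.search_frame(q,"knob")
    print("knob red",k.sum(),(RM.T@(X[k].mean(0)-G)*1000).round(1) if k.any() else None,[(x["uv"],x["conf"]) for x in r[:1]])
    return q
E
python3 - <<'E'
from h import *
where();s,p,R=tool();print(R.round(3));knob()
print(goto(70,40,225))
E
```

```text
t 1.1 machine tcp mm [-292.1 -190.8  226.7] tool y in machine [ 0.344 -0.939  0.   ] F(machine) [-0.2 -0.7 -0.5] open 0.092
[[ 0.     0.42  -0.907]
 [-0.    -0.907 -0.42 ]
 [-1.     0.    -0.   ]]
knob red 74 [ 14.7  40.9 175.4] [([368.6, 245.4], 0.7)]
[   1.7  -92.3 -419.4]
```

Request:
{"method": "send_rows", "body": {"motion": [{"hand": -1, "slide": [0, 0, 0], "spin": 0.118}, {"hand": -1, "slide": [0, 0, 0], "spin": 0.118}, {"hand": -1, "slide": [0, 0, 0], "spin": 0.118}, {"hand": -1, "slide": [0, 0, 0], "spin": 0}], "grip_force": 20}}

```text
time: 1.6
tool_pos: [0.2207, -0.4764, 0.2267]
tool_rot: [2.046, 1.571, -1.028]
contact_force: [-0.3, 0.2, -0.3]
opening: 0.0644
```

Run:
```python
from h import *
where();print(goto(70,40,230))
```

```text
t 1.6 machine tcp mm [-292.1 -190.8  226.7] tool y in machine [-0.016 -1.     0.   ] F(machine) [-0.3  0.2 -0.3] open 0.064
[  -3.3 -236.5 -358.4]
```

Request:
{"method": "send_rows", "body": {"motion": [{"hand": -1, "slide": [-0.4, -28, -42], "spin": 0}, {"hand": -1, "slide": [-0.4, -28, -42], "spin": 0}, {"hand": -1, "slide": [-0.4, -28, -42], "spin": 0}, {"hand": -1, "slide": [-0.4, -28, -42], "spin": 0}, {"hand": -1, "slide": [-0.4, -28, -42], "spin": 0}, {"hand": -1, "slide": [-0.4, -28, -42], "spin": 0}, {"hand": -1, "slide": [-0.4, -28, -42], "spin": 0}, {"hand": -1, "slide": [-0.4, -28, -42], "spin": 0}]}}

```text
time: 2.4
tool_pos: [0.5358, -0.2319, 0.2296]
tool_rot: [1.581, 1.567, -1.478]
contact_force: [0.6, -1.8, 0.8]
opening: 0.0019
```

Run:
```python
from h import *
where();print(goto(65,40,230))
q=vision.read_camera("wrist");cv2.imwrite("pics/w1.png",q["pixels"])
q=knob();cv2.imwrite("pics/t1.png",cv2.resize(q["pixels"][190:300,280:420],None,fx=5,fy=5))
```

```text
t 2.4 machine tcp mm [ 42.1  26.7 229.6] tool y in machine [ 0.    -1.     0.004] F(machine) [ 0.4 -1.8  0.8] open 0.002
[ -0.5 -13.3 -22.9]
knob red 0 None []
```

View pics/w1.png

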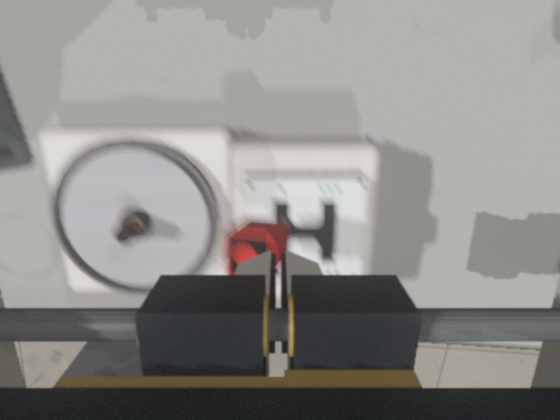

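The wrist view shows the H gate at about (305,230) and the knob at about (257,245). I'll measure both from depth.

```bash
cat >> h.py <<'E'
def wcloud():
    s,p,R=tool(); q=vision.read_camera("wrist"); T=np.eye(4);T[:3,:3]=R;T[:3,3]=p; M=T@q["T_tool_cam"]
    v,u=np.mgrid[:420,:560];z=q["range_z"]
    X=(np.stack([(u-q["cx"])/q["fx"]*z,(v-q["cy"])/q["fy"]*z,z,np.ones_like(z)],-1)@M.T)[...,:3]
    return q,(X-G)@RM*1000,z>0   # machine frame mm
def wmeas():
    q,X,ok=wcloud(); b=q["pixels"].astype(int)
    k=ok&(b[...,2]>100)&(b[...,1]<70)&(X[...,2]>120)&(np.hypot(X[...,0],X[...,1])<120)
    P=X[k]; print("red n",len(P),P.min(0).round(1) if len(P) else "",P.max(0).round(1) if len(P) else "")
    t=k&(X[...,2]>150); 
    if t.any():
        zz=X[t][:,2]; P=X[t][zz>np.percentile(zz,70)]; print("top",P.mean(0).round(1))
    d=ok&(b.max(-1)<90)&(X[...,2]<95)&(abs(X[...,0])<40)&(abs(X[...,1])<40)
    print("dark H", X[d].mean(0).round(1) if d.any() else None,X[d].min(0).round(1) if d.any() else "",X[d].max(0).round(1) if d.any() else "")
    for lo,hi in((74,84),(50,62)):
        m=ok&(X[...,2]>lo)&(X[...,2]<hi)&(abs(X[...,0])<120)&(X[...,1]<270)&(X[...,1]>-100)
        print(lo,X[m].min(0).round(1),X[m].max(0).round(1)) if m.any() else 0
    return q,X,ok
E
python3 - <<'E'
from h import *
q,X,ok=wmeas()
for (u,v) in ((257,245),(245,252),(262,228),(275,240),(232,245),(230,265)): print(u,v,X[v,u].round(1),q["pixels"][v,u])
cv2.imwrite("pics/w2.png",cv2.resize(q["pixels"][150:290,190:390],None,fx=4,fy=4,interpolation=cv2.INTER_CUBIC))
E
```

```text
red n 872 [ 11.3  17.  139.4] [ 80.   56.4 299.4]
top [ 36.   34.5 193.3]
dark H [ 4.6 -9.6 80.2] [-26.2 -27.6  77.8] [29.  24.6 84.5]
74 [-38.2 -64.3  74. ] [ 78.8 168.   84. ]
50 [-76.  -62.7  50. ] [ 82.8 239.3  62. ]
257 245 [ 33.2  40.  172.6] [59 57 66]
245 252 [ 28.3  47.8 172.6] [60 60 69]
262 228 [ 34.5  37.9 145.9] [ 66  67 121]
275 240 [ 36.9  28.6 173.3] [ 64  66 147]
232 245 [ 30.9  56.6 167.6] [ 81  84 198]
230 265 [ 16.9  58.3 168.3] [172 175 208]
```

View pics/w2.png

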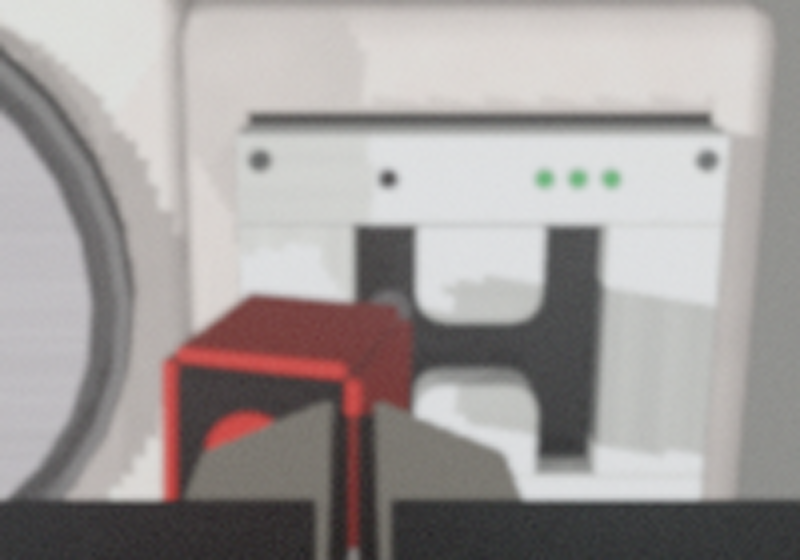

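Run:
```python
from h import *
s,p,R=tool(); q=vision.read_camera("wrist"); T=np.eye(4);T[:3,:3]=R;T[:3,3]=p; M=T@q["T_tool_cam"]
q["world_from_camera"]=M
def f(a,b,z): return ((atz(q,190+a/4,150+b/4,z)-G)@RM*1000).round(1)
print("centre",f(480,346,.09),"L",f(386,300,.09),"R",f(574,300,.09),"slot3 far",f(574,226,.09),"near",f(566,470,.09),"passage",f(480,325,.09),f(480,368,.09))
print("frame far edge",f(245,128,.09),f(725,132,.09),goto(62,40,230))
```

```text
centre [ 3.6 -2.9 90. ] L [14.4 17.8 90. ] R [ 14.4 -23.   90. ] slot3 far [ 31.2 -22.2  90. ] near [-26.5 -23.1  90. ] passage [ 8.5 -2.8 90. ] [-1.6 -3.1 90. ]
frame far edge [52.6 47.5 90. ] [ 51.8 -52.7  90. ] [ -0.9 -14.6 -21.6]
```

```bash
cat >> h.py <<'E'
G=G+RM@np.array([.0025,-.002,0])
E
python3 - <<'E'
from h import *
where();print(goto(60,40,230))
E
```

```text
t 2.65 machine tcp mm [ 37.9  27.4 229.2] tool y in machine [-0.001 -1.     0.003] F(machine) [ 0.4 -0.1 -0.1] open 0.0
[ -0.9 -12.6 -22.1]
```

Request:
{"method": "send_rows", "body": {"motion": [{"hand": -1, "slide": [0, -9, -12], "spin": 0}, {"hand": -1, "slide": [0, -8, -12], "spin": 0}, {"hand": -1, "slide": [0, 0, 0], "spin": 0}]}}

```text
time: 2.95
tool_pos: [0.5565, -0.2158, 0.2296]
tool_rot: [1.364, 1.567, -1.699]
contact_force: [0.8, -0.4, 0.5]
opening: -0.0
```

Run:
```python
from h import *
where();print(goto(60,40,145))
```

```text
t 2.95 machine tcp mm [ 61.7  43.1 229.6] tool y in machine [-0.004 -1.     0.003] F(machine) [ 0.8 -0.5  0.5] open -0.0
[84.6  2.8  1.6]
```

Request:
{"method": "send_rows", "body": {"motion": [{"hand": -1, "slide": [30, 1, 0], "spin": 0}, {"hand": -1, "slide": [30, 1, 0], "spin": 0}, {"hand": -1, "slide": [25, 0, 0], "spin": 0}, {"hand": -1, "slide": [0, 0, 8], "spin": 0}, {"hand": -1, "slide": [0, 0, 5], "spin": 0}]}}

```text
time: 3.45
tool_pos: [0.5442, -0.2211, 0.1441]
tool_rot: [1.961, 1.564, -1.101]
contact_force: [1.2, 0.9, 0.1]
opening: 0.0004
```

Run:
```python
from h import *
where();q=vision.read_camera("scene")
cv2.imwrite("pics/s2.png",cv2.resize(q["pixels"][110:220,260:400],None,fx=5,fy=5,interpolation=cv2.INTER_CUBIC))
```

```text
t 3.45 machine tcp mm [ 48.9  38.8 144.1] tool y in machine [-0.004 -1.     0.007] F(machine) [1.2 0.8 0.1] open 0.0
```

View pics/s2.png

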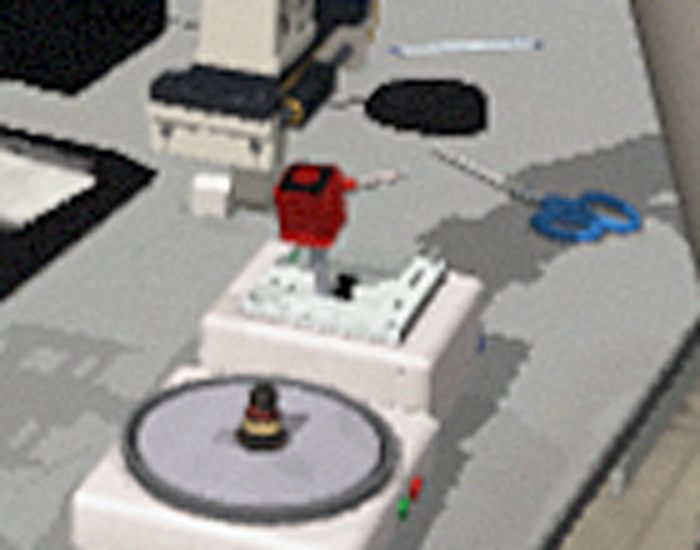

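The finger is behind the knob, almost touching its far face at about (278,195) in the zoomed view. I'll push toward -x.

Request:
{"method": "send_rows", "body": {"motion": [{"hand": -1, "slide": [0, 0, 4], "spin": 0}, {"hand": -1, "slide": [0, 0, 4], "spin": 0}, {"hand": -1, "slide": [0, 0, 4], "spin": 0}, {"hand": -1, "slide": [0, 0, 3], "spin": 0}]}}

```text
time: 3.9
tool_pos: [0.5296, -0.2233, 0.1485]
tool_rot: [2.344, 1.556, -0.719]
contact_force: [1.9, 0.5, -0.9]
opening: 0.0002
```

Run:
```python
from h import *
where();q,X,ok=wcloud()
cv2.imwrite("pics/w3.png",q["pixels"])
```

```text
t 3.9 machine tcp mm [ 34.2  37.7 148.5] tool y in machine [-0.005 -1.     0.01 ] F(machine) [ 1.9  0.3 -0.9] open 0.0
```

View pics/w3.png

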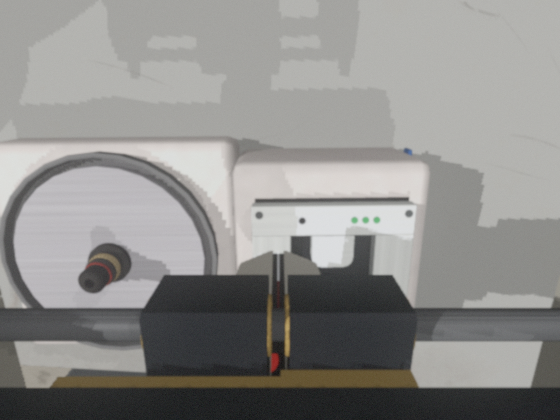

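Request:
{"method": "send_rows", "body": {"motion": [{"hand": -1, "slide": [2, 0, 3], "spin": 0}, {"hand": -1, "slide": [2, 0, 3], "spin": 0}]}}

```text
time: 4.15
tool_pos: [0.5243, -0.2243, 0.1457]
tool_rot: [2.393, 1.553, -0.669]
contact_force: [1.7, 1.1, 0.8]
opening: 0.0006
```

Run:
```python
from h import *
where();q=vision.read_camera("scene")
cv2.imwrite("pics/s3.png",cv2.resize(q["pixels"][110:220,260:400],None,fx=5,fy=5,interpolation=cv2.INTER_CUBIC))
v,u=np.mgrid[:420,:560];z=q["range_z"]
X=((np.stack([(u-q["cx"])/q["fx"]*z,(v-q["cy"])/q["fy"]*z,z,np.ones_like(z)],-1)@q["world_from_camera"].T)[...,:3]-G)@RM*1000
b=q["pixels"].astype(int);k=(z>0)&(X[...,2]>120)&(b[...,2]>90)&(b[...,1]<60)&(np.hypot(X[...,0],X[...,1])<100)
print(X[k].mean(0).round(1),np.percentile(X[k],[3,97],axis=0).round(1))
```

```text
t 4.15 machine tcp mm [ 28.8  37.3 145.7] tool y in machine [-0.004 -1.     0.012] F(machine) [1.8 0.9 0.8] open 0.001
[ -1.9  54.8 157.7] [[-17.   41.2 136.4]
 [ 15.9  63.3 177.1]]
```

View pics/s3.png

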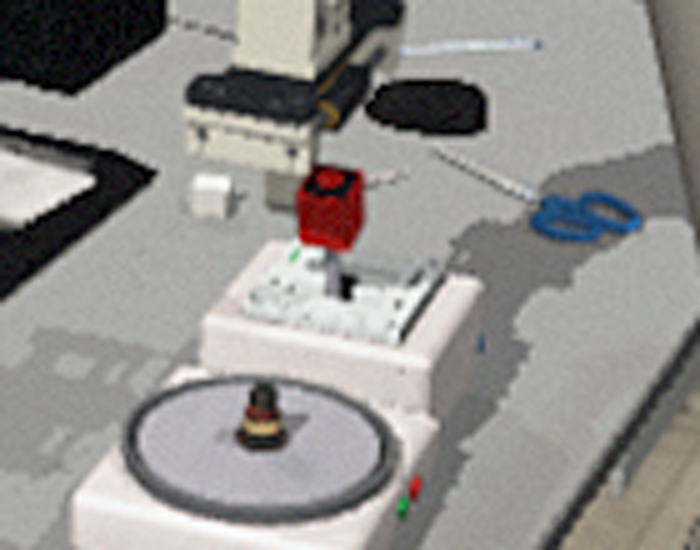

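Scene depth puts the knob at x≈-1 to 0 mm, so the lever is in the passage band. Next I'll back off, lift and go round to the left side.

Request:
{"method": "send_rows", "body": {"motion": [{"hand": -1, "slide": [0, 0, -12], "spin": 0}, {"hand": -1, "slide": [-40, 0, -3], "spin": 0}, {"hand": -1, "slide": [-45, 0, 0], "spin": 0}, {"hand": -1, "slide": [0, -28, 14], "spin": 0}, {"hand": -1, "slide": [0, -28, 14], "spin": 0}, {"hand": -1, "slide": [0, 0, 10], "spin": 0}]}}

```text
time: 4.8
tool_pos: [0.4917, -0.1689, 0.2298]
tool_rot: [1.802, 1.562, -1.263]
contact_force: [-0.3, 0.4, 0.1]
opening: 0.0004
```

Run:
```python
from h import *
where();print(goto(0,95,225),goto(0,95,138)); q,X,ok=wcloud(); cv2.imwrite("pics/w4.png",q["pixels"])
q=knob();cv2.imwrite("pics/t4.png",cv2.resize(q["pixels"][190:300,280:420],None,fx=5,fy=5,interpolation=cv2.INTER_CUBIC))
```

```text
t 4.8 machine tcp mm [  1.   95.1 229.8] tool y in machine [-0.006 -1.     0.009] F(machine) [-0.3  0.4  0.1] open 0.0
[4.8 0.1 1. ] [91.8 -0.7  1.2]
knob red 1 [-14.5  56.6 176.5] []
```

View pics/w4.png

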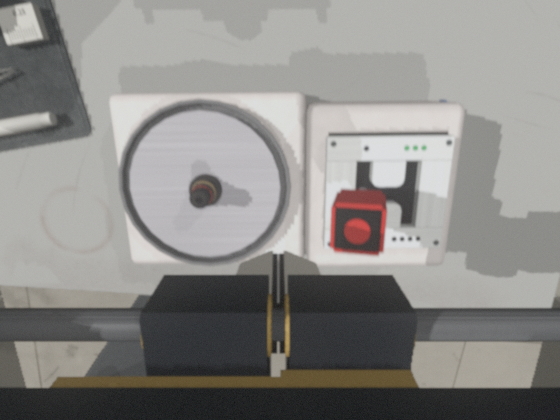

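View pics/t4.png

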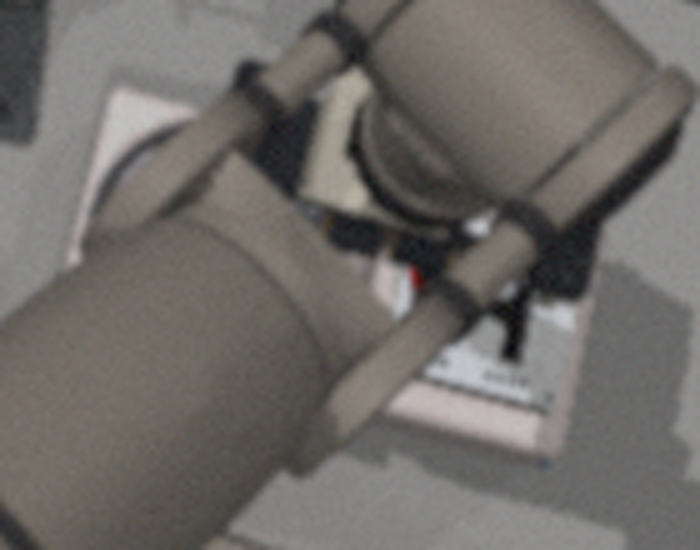

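The wrist view shows the whole knob top: red dot at (357,232), top face (333–386, 208–252). I'll measure it.

```bash
cat >> h.py <<'E'
def wz(u,v,z):
    s,p,R=tool(); q=vision.read_camera("wrist"); T=np.eye(4);T[:3,:3]=R;T[:3,3]=p; q["world_from_camera"]=T@q["T_tool_cam"]
    return [((atz(q,a,b,c/1000)-G)@RM*1000).round(1) for a,b,c in zip(u,v,z)]
E
python3 - <<'E'
from h import *
q,X,ok=wcloud()
for u,v in((357,232),(345,215),(378,215),(340,245),(380,247),(333,210),(386,210)): print(u,v,X[v,u].round(1))
t=ok&(X[...,2]>160)&(X[...,2]<190)&(abs(X[...,0])<60)&(X[...,1]<68)&(X[...,1]>-20)
print(X[t].mean(0),np.percentile(X[t],[2,98],axis=0).round(1))
d=t&(q["pixels"].astype(int)[...,2]<110); print("black",X[d].mean(0))
print("gate ctr, dots, frame corners",wz([391,333,449],[194,142,142],[90,90,90]))
E
```

```text
357 232 [  2.1  42.4 176.9]
345 215 [ 12.3  49.8 174. ]
378 215 [ 13.   30.1 176.6]
340 245 [ -8.   51.9 173.3]
380 247 [-46.9   0.3  89.8]
333 210 [ 14.7  56.9 171.2]
386 210 [-12.6  -2.4  89.4]
[  4.95595856  44.39297406 173.69184656] [[-13.4  28.7 162.8]
 [ 19.4  60.3 178.3]]
black [  3.98339617  44.44534119 174.85392706]
gate ctr, dots, frame corners [array([ 2.3, -5.5, 90. ]), array([46.5, 45.2, 90. ]), array([ 45.5, -49. ,  90. ])]
```

Request:
{"method": "send_rows", "body": {"motion": [{"hand": -1, "slide": [30, 0, 0], "spin": 0}, {"hand": -1, "slide": [30, 0, 0], "spin": 0}, {"hand": -1, "slide": [29, 0, 0], "spin": 0}, {"hand": -1, "slide": [0, 10, 0], "spin": 0}, {"hand": -1, "slide": [0, 6, 0], "spin": 0}]}}

```text
time: 5.55
tool_pos: [0.4976, -0.1928, 0.1373]
tool_rot: [1.906, 1.56, -1.164]
contact_force: [0.5, 3.3, 2.5]
opening: 0.0005
```

Run:
```python
from h import *
where()
q=vision.read_camera("scene")
cv2.imwrite("pics/s4.png",cv2.resize(q["pixels"][110:220,260:400],None,fx=5,fy=5,interpolation=cv2.INTER_CUBIC))
```

```text
t 5.55 machine tcp mm [  4.8  70.8 137.3] tool y in machine [-0.011 -1.     0.01 ] F(machine) [0.8 3.2 2.5] open 0.0
```

View pics/s4.png

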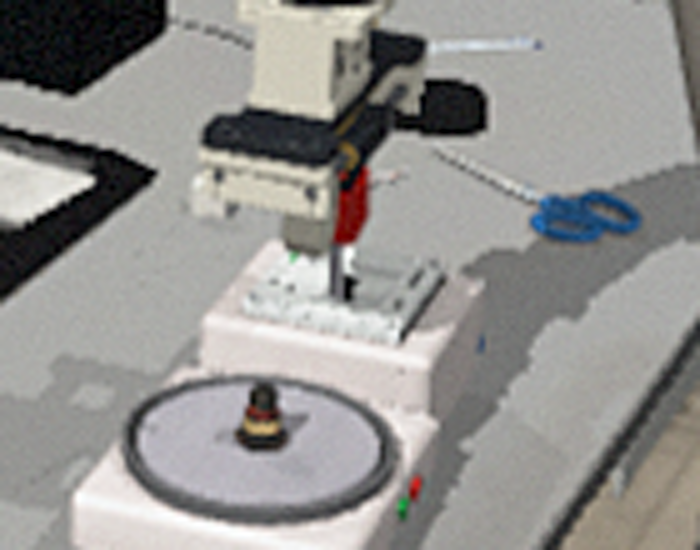

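Request:
{"method": "send_rows", "body": {"motion": [{"hand": -1, "slide": [0, 5, 1], "spin": 0}, {"hand": -1, "slide": [0, 5, 1], "spin": 0}, {"hand": -1, "slide": [0, 5, 1], "spin": 0}, {"hand": -1, "slide": [0, 5, 1], "spin": 0}]}}

```text
time: 6.0
tool_pos: [0.498, -0.2165, 0.142]
tool_rot: [2.267, 1.552, -0.804]
contact_force: [1.5, 3.0, 0.4]
opening: 0.0005
```

Run:
```python
from h import *
where()
```

```text
t 6.0 machine tcp mm [  3.2  47.1 142. ] tool y in machine [-0.012 -1.     0.014] F(machine) [1.8 2.9 0.4] open 0.0
```

Request:
{"method": "send_rows", "body": {"motion": [{"hand": -1, "slide": [1.5, 6, 0], "spin": 0}, {"hand": -1, "slide": [1.5, 6, 0], "spin": 0}, {"hand": -1, "slide": [1.5, 6, 0], "spin": 0}, {"hand": -1, "slide": [1.5, 6, 0], "spin": 0}]}}

```text
time: 6.4
tool_pos: [0.4996, -0.243, 0.137]
tool_rot: [2.253, 1.551, -0.818]
contact_force: [0.2, 2.3, 2.1]
opening: 0.0007
```

Run:
```python
from h import *
where()
q=vision.read_camera("scene")
cv2.imwrite("pics/s5.png",cv2.resize(q["pixels"][110:220,260:400],None,fx=5,fy=5,interpolation=cv2.INTER_CUBIC))
```

```text
t 6.4 machine tcp mm [  2.7  20.7 137. ] tool y in machine [-0.012 -1.     0.015] F(machine) [0.4 2.3 2.1] open 0.001
```

View pics/s5.png

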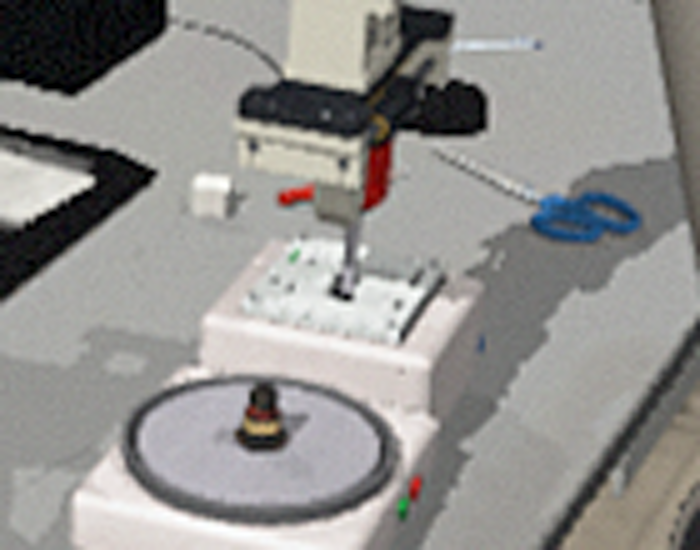

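The knob is crossing at (377,175) in the zoomed view, with the stem through the passage. I'll keep pushing.

Request:
{"method": "send_rows", "body": {"motion": [{"hand": -1, "slide": [0.7, 6, 0], "spin": 0}, {"hand": -1, "slide": [0.7, 6, 0], "spin": 0}, {"hand": -1, "slide": [0.7, 5, 0], "spin": 0}]}}

```text
time: 6.75
tool_pos: [0.5009, -0.262, 0.1346]
tool_rot: [2.228, 1.551, -0.843]
contact_force: [0.4, 2.6, 2.1]
opening: 0.0007
```

Run:
```python
from h import *
where()
```

```text
t 6.75 machine tcp mm [  2.4   1.6 134.6] tool y in machine [-0.013 -1.     0.015] F(machine) [0.6 2.6 2.1] open 0.001
```

Request:
{"method": "send_rows", "body": {"motion": [{"hand": -1, "slide": [0, 3, 0], "spin": 0}, {"hand": -1, "slide": [0, 3, 0], "spin": 0}]}}

```text
time: 6.95
tool_pos: [0.501, -0.2682, 0.1339]
tool_rot: [2.244, 1.553, -0.827]
contact_force: [1.3, 5.7, -0.3]
opening: 0.0004
```

Run:
```python
from h import *
where()
```

```text
t 6.95 machine tcp mm [  1.9  -4.6 133.9] tool y in machine [-0.013 -1.     0.014] F(machine) [ 1.8  5.5 -0.3] open 0.0
```

Request:
{"method": "send_rows", "body": {"motion": [{"hand": -1, "slide": [0, 3, 0], "spin": 0}, {"hand": -1, "slide": [0, 2, 0], "spin": 0}]}}

```text
time: 7.15
tool_pos: [0.5011, -0.2709, 0.1334]
tool_rot: [2.449, 1.558, -0.622]
contact_force: [1.5, 8.5, 4.1]
opening: 0.0005
```

Run:
```python
from h import *
where()
q=vision.read_camera("scene")
cv2.imwrite("pics/s6.png",cv2.resize(q["pixels"][110:220,260:400],None,fx=5,fy=5,interpolation=cv2.INTER_CUBIC))
```

```text
t 7.15 machine tcp mm [  1.8  -7.3 133.4] tool y in machine [-0.013 -1.     0.008] F(machine) [2.2 8.4 4.1] open 0.001
```

View pics/s6.png

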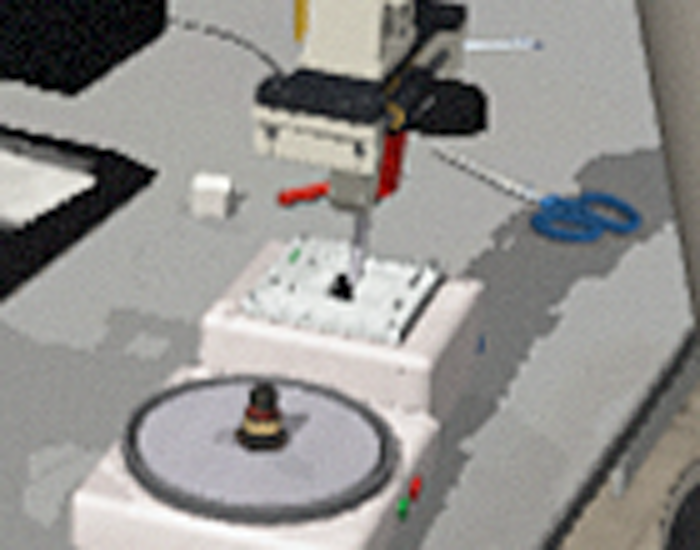

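The force rose to 8 N with little motion, so the lever is at the right-hand stop. I'll back off, lift and go round to the near side.

Request:
{"method": "send_rows", "body": {"motion": [{"hand": -1, "slide": [0, -12, 0], "spin": 0}, {"hand": -1, "slide": [-45, 0, 0], "spin": 0}, {"hand": -1, "slide": [-48, 0, 0], "spin": 0}, {"hand": -1, "slide": [0, 15, 35], "spin": 0}, {"hand": -1, "slide": [0, 20, 30], "spin": 0}, {"hand": -1, "slide": [0, 6, 0], "spin": 0}]}}

```text
time: 7.8
tool_pos: [0.4354, -0.303, 0.2289]
tool_rot: [2.029, 1.556, -1.038]
contact_force: [0.8, 0.7, -0.4]
opening: 0.0005
```

Run:
```python
from h import *
where(); print(goto(-62,-40,225)); q,X,ok=wcloud(); cv2.imwrite("pics/w6.png",q["pixels"])
q=vision.read_camera("scene")
cv2.imwrite("pics/s7.png",cv2.resize(q["pixels"][110:220,260:400],None,fx=5,fy=5,interpolation=cv2.INTER_CUBIC))
t=ok&(X[...,2]>160)&(X[...,2]<190)&(abs(X[...,0])<60)&(X[...,1]<0)&(X[...,1]>-80)
print(t.sum(),X[t].mean(0),np.percentile(X[t],[2,98],axis=0).round(1))
```

```text
t 7.8 machine tcp mm [-66.3 -33.9 228.9] tool y in machine [-0.009 -1.     0.013] F(machine) [ 0.8  0.6 -0.4] open 0.0
[ 4.   6.  -4.3]
3707 [  3.21309495 -40.09961205 173.86997744] [[-13.3 -57.6 164.1]
 [ 19.  -22.7 178.3]]
```

View pics/w6.png

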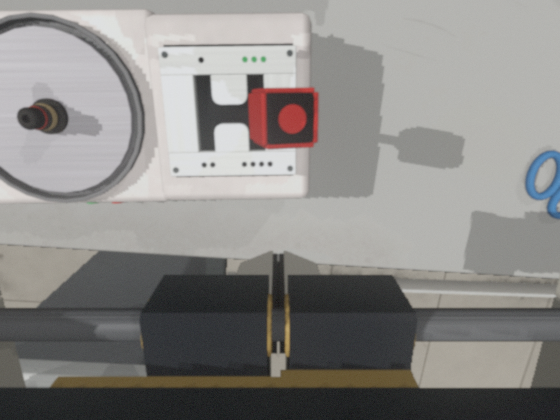

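View pics/s7.png

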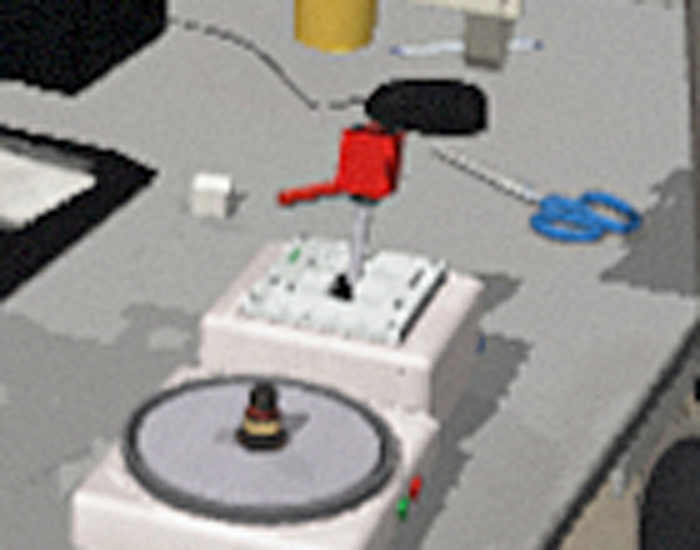

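The wrist view shows the knob top at (292,118), leaning fully right over the right-hand slot. I'll descend and push forward.

Request:
{"method": "send_rows", "body": {"motion": [{"hand": -1, "slide": [30, 3, 0], "spin": 0}, {"hand": -1, "slide": [30, 2, 0], "spin": 0}, {"hand": -1, "slide": [30, 1, 0], "spin": 0}, {"hand": -1, "slide": [0, 0, -15], "spin": 0}, {"hand": -1, "slide": [0, 0, -15], "spin": 0}]}}

```text
time: 8.4
tool_pos: [0.4719, -0.3041, 0.1339]
tool_rot: [2.106, 1.558, -0.96]
contact_force: [0.7, -0.9, 0.2]
opening: 0.0002
```

Run:
```python
from h import *
where()
```

```text
t 8.4 machine tcp mm [-30.  -38.  133.9] tool y in machine [-0.007 -1.     0.011] F(machine) [ 0.7 -1.   0.2] open 0.0
```

Request:
{"method": "send_rows", "body": {"motion": [{"hand": -1, "slide": [0, 0, -6], "spin": 0}, {"hand": -1, "slide": [0, 0, -6], "spin": 0}, {"hand": -1, "slide": [0, 0, -6], "spin": 0}, {"hand": -1, "slide": [0, 0, -6], "spin": 0}, {"hand": -1, "slide": [0, 0, -5], "spin": 0}]}}

```text
time: 8.9
tool_pos: [0.5037, -0.3002, 0.1338]
tool_rot: [1.841, 1.559, -1.221]
contact_force: [-2.4, -0.2, -3.9]
opening: 0.0004
```

Run:
```python
from h import *
where()
```

```text
t 8.9 machine tcp mm [  2.  -36.7 133.8] tool y in machine [-0.003 -1.     0.011] F(machine) [-2.5  0.  -3.9] open 0.0
```

Request:
{"method": "send_rows", "body": {"motion": [{"hand": -1, "slide": [0, 0, -5], "spin": 0}, {"hand": -1, "slide": [0, 0, -4], "spin": 0}]}}

```text
time: 9.1
tool_pos: [0.5129, -0.2992, 0.1335]
tool_rot: [1.766, 1.56, -1.296]
contact_force: [-3.1, -0.8, -1.8]
opening: -0.0
```

Run:
```python
from h import *
where()
```

```text
t 9.1 machine tcp mm [ 11.2 -36.5 133.5] tool y in machine [-0.004 -1.     0.01 ] F(machine) [-3.2 -0.5 -1.8] open -0.0
```

Request:
{"method": "send_rows", "body": {"motion": [{"hand": -1, "slide": [0, 0, -3], "spin": 0}, {"hand": -1, "slide": [0, 0, -3], "spin": 0}]}}

```text
time: 9.3
tool_pos: [0.5182, -0.2983, 0.1328]
tool_rot: [1.458, 1.562, -1.605]
contact_force: [-6.9, -1.2, -3.1]
opening: 0.0001
```

Run:
```python
from h import *
where()
```

```text
t 9.3 machine tcp mm [ 16.6 -36.  132.8] tool y in machine [-0.004 -1.     0.009] F(machine) [-6.9 -0.6 -3.1] open 0.0
```

The force is rising, so the lever is at the stop. One more small push, then withdraw.

Request:
{"method": "send_rows", "body": {"motion": [{"hand": -1, "slide": [0, 0, -3], "spin": 0}, {"hand": -1, "slide": [0, 0, 0], "spin": 0}]}}

```text
time: 9.5
tool_pos: [0.5189, -0.2984, 0.1323]
tool_rot: [0.837, 1.56, -2.225]
contact_force: [-7.0, -1.4, 1.3]
opening: 0.0004
```

Request:
{"method": "send_rows", "body": {"motion": [{"hand": -1, "slide": [0, 0, 15], "spin": 0}, {"hand": -1, "slide": [0, 0, 20], "spin": 0}, {"hand": -1, "slide": [-45, 0, 15], "spin": 0}, {"hand": -1, "slide": [-50, 0, 20], "spin": 0}, {"hand": -1, "slide": [0, 0, 15], "spin": 0}, {"hand": -1, "slide": [0, 0, 0], "spin": 0}]}}

```text
time: 10.1
tool_pos: [0.4371, -0.3056, 0.2328]
tool_rot: [1.882, 1.556, -1.181]
contact_force: [-1.0, -0.2, -0.2]
opening: 0.0004
```

Run:
```python
from h import *
where(); q,X,ok=wcloud(); cv2.imwrite("pics/w8.png",q["pixels"])
t=ok&(X[...,2]>150)&(X[...,2]<190)&(abs(X[...,0])<90)&(X[...,1]<0)&(X[...,1]>-80)
print(t.sum(),X[t].mean(0),np.percentile(X[t],[2,98],axis=0).round(1))
q=vision.read_camera("scene")
cv2.imwrite("pics/s8.png",cv2.resize(q["pixels"][110:220,260:400],None,fx=5,fy=5,interpolation=cv2.INTER_CUBIC))
```

```text
t 10.1 machine tcp mm [-64.8 -36.6 232.8] tool y in machine [-0.004 -1.     0.014] F(machine) [-1.  -0.1 -0.2] open 0.0
4526 [ 47.81331137 -37.48453848 165.53646919] [[ 29.9 -55.3 151.7]
 [ 66.6 -20.  173.1]]
```

View pics/w8.png

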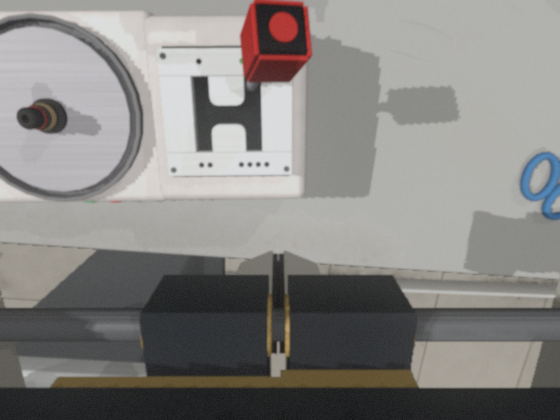

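View pics/s8.png

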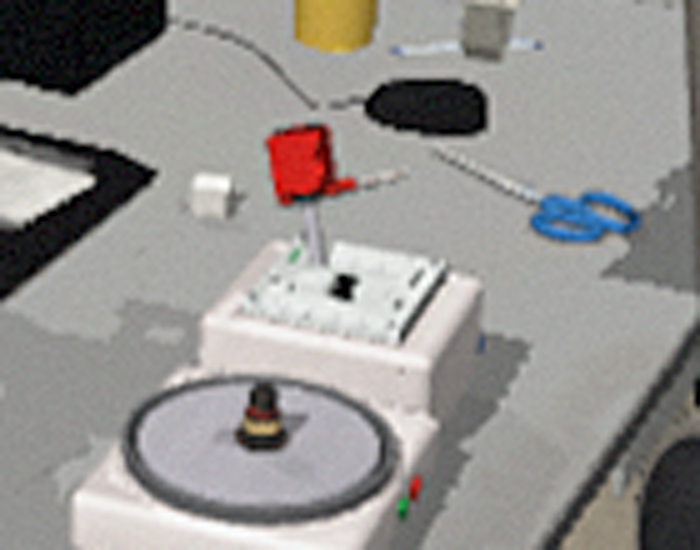

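The wrist view shows the knob's red dot at (283,27), far right, with the stem at the far end of slot 3. I'll check the lean numerically.

Run:
```python
from h import *
q,X,ok=wcloud()
c=X[20:35,276:291].reshape(-1,3); c=np.median(c,0);print(c)
c0=np.array([2.5,0,10]) ; 
for dx in (0,2,3): print(np.arcsin((c[0]-dx)/np.linalg.norm([171])), np.arctan2(c[0]-dx,c[2]-10),np.arctan2(-c[1],c[2]-10))
t=ok&(X[...,2]>150)&(abs(X[...,0]-50)<13)&(abs(X[...,1]+42)<13)&(np.mgrid[:420,:560][0]<50)
P=X[t];A=np.c_[P[:,:2],np.ones(len(P))];r=np.linalg.lstsq(A,P[:,2],rcond=None)[0];print("plane slopes",r,np.arctan(-r[0]))
```

```text
[ 54.41760063 -41.39714574 167.49984596]
0.323863508230215 0.332668262180016 0.25702571032723187
0.31155135498906755 0.3212799200044761 0.25702571032723187
0.3054136653900695 0.315553004697943 0.25702571032723187
plane slopes [ -0.33465213   0.30030017 197.29728137] 0.3229370008427826
```

The lean is about 0.31 forward and 0.26 right, which is fully home in the third slot. The hand is clear, so I'll hand in.

Run:
```python
from h import *
where(); print(job.hand_in())
```

```text
t 10.25 machine tcp mm [-63.6 -36.3 231.3] tool y in machine [-0.003 -1.     0.012] F(machine) [ 0.1 -0.6 -0.4] open 0.0
the job is handed in; nothing more can be done
None
```

The lever is in the third slot and the job is handed in, at about 10 s of the 58 s allowed. I get no verdict back, so success rests on my own checks below.

- **Moves:** The lever started in slot 1, about 0.1 rad forward. With the fingers closed, I pushed its far side back into the passage. Then I pushed its left side across to the right-hand stop, where the force rose to about 8 N. Last, I pushed its near side forward to the end stop, at about 7 N. The knob was only pushed from one side at a time, and the images showed no move towards the fourth slot.
- **Last checks:** The wrist camera gave a lean of about 0.26 rad right and 0.31–0.33 rad forward. That is slightly over the 0.30 full travel, which fits the 2–3 mm calibration error. The wrist picture shows the stem at the far end of slot 3.
- **Hand and loose items:** The hand was back at z ≈ 0.23 m with no contact force. The collet looked untouched in the last pictures. I did not re-measure the other loose items, but the arm never worked near them.
- **Disagreement:** The top and wrist cameras differed by about 3 mm on the gate centre. I used a value in between.

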